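# Close the snap seam of a lantern wing with the seaming stylus

### The arm

A 6-joint arm with a two-finger parallel gripper is mounted at the origin on the work surface. World frame = base frame: x ahead of the robot, y to its left, z up, the work surface at z = 0. Lengths are in m, angles in rad, forces in N, time in s.
With the tool pointing down it reaches from about 0.275 to 0.85 m from the base axis. Payload 19 kg.
Tool frame: the origin (TCP) lies on the centre line of the jaws, within the pads' length; the fingertips stand 22 mm ahead of it and the grasp point (between the pads) lies 3 mm ahead of it (tip_extent is the distance from the TCP to the fingertips, in m); z points along the fingers, y is the line along which they close (so a half turn about z gives the same grasp; the last joint's range is limited). The gripper opens to 85 mm and grips with 20 to 120 N. Pads are 22 mm wide; open, the fingers measure 114 mm over their backs; the gripper's body (76 mm by 85 mm) begins 54 mm behind the grasp point. The pads swing forward as they close: fully open they stand 13 mm farther back than shut.
Start: joints at [1.032, 0.15, 1.437, -0, 1.554, -0.134], TCP at [0.226, 0.528, 0.253] pointing down, gripper open.
Joint ranges: [-2.8, 2.8], [-0.68, 2.1], [0.12, 2.68], [-1.39, 4.53], [0.16, 2.79], [-2.81, 2.81]. Speed limits (rad/s): [1.89, 1.89, 2.22, 3.01, 3.01, 3.01].

### API

Orientations are given as [roll, pitch, yaw] about the fixed x, y, z axes, in that order (R = Rz(yaw) Ry(pitch) Rx(roll)).
In Python, from workcell import get_state, read_camera, camera_params, hand_in, tip_extent gives the robot as it stands.
- The arm moves only by the shell command python3 -m inch 'ROWS' [FORCE]. ROWS is JSON, a list of rows, each a list of 7 numbers: the turn, a rotation vector about the world's x, y, z in degrees, then the shift along the world's x, y, z in m, then the opening in per cent of the stroke, from 0 (shut) to 100 (fully open). A call has 1 to 20 rows; each row is the pose to reach, as a shift and turn from the pose commanded when the call began; what a row does not reach only later rows make up. A row lasts 1/12 s, in which the tool goes at most 41.7 mm and 7.16 degrees, less where a joint would pass 70% of its speed; a pose out of reach is approached as far as the arm can. A call with a gripper value outside its range is refused whole. The fingers move at their own pace and stop on an object; FORCE is the grip in N (left out, the last holds). Time passes only in rows, so rows that repeat a pose let the fingers close. It gives the time, the measured TCP pose, the force, the opening and the grip force at its end, in the units of the state.
- get_state(): the state, without advancing time (a new reading comes with each control period).
- read_camera(name): name is "side" or "top" or "wrist"; returns the picture (384x512x3 uint8, red, green, blue); there is no depth.
- camera_params(name): a dict with "fx", "fy", "cx", "cy" (pixels), "D" ([k1, k2, p1, p2, k3] as OpenCV has them; the pictures are not rectified), "extrinsics" (4x4, takes a point from world to camera coordinates). Camera axes: x right, y up, looking along -z (the intrinsics and any distortion apply to the point x, -y, -z); pixel columns grow to the right and rows downward; lengths in m; the calibration is good to about 2 mm. A picture is of the moment at which its call begins: read the wrist's pose just before it. camera_params takes no time and is no camera call; for the wrist camera it gives the pose at the moment of the call.
- hand_in(): hands the job in; it is judged then, once.
The state is a dict: "clock": time; "joints": joint angles; "qd": joint speeds; "joint_efforts": joint torques, N m; "position": TCP position; "tool_rot": TCP orientation; "ft_force": force on the tool from outside, world axes, zero at the start; "moment": the same for the moment, N m; "opening": finger opening in m; "finger_force": force on a finger pad.
Only numpy, scipy, OpenCV 4.12 (cv2) and the standard library are available. Lean on these libraries where they do the work, as an engineer would, in place of code of your own. Each camera call takes 0.05 s, during which the arm holds its last target. There are 200 camera calls.

### The job

Take the seaming stylus out of its stand, set its ball tip on the blue land of the seam in the white lantern wing, and run it along the curved groove over the seven orange tabs to the green land, pressing every tab fully home. Make it one slow, steady pass (under 15 cm per second) feeling for the shell and without lifting the tip out of the groove, gently (never over 25 N), and with the stylus only, never the gripper. Then put the stylus back upright through the eyelet of its stand, resting on its collar, and let go, leaving the other things on the table where they are.

Things in the scene. Friction and masses are not known exactly. Their poses are not given: they have to be found in the camera images.
- stylus: seaming stylus, 136 mm long, about 120 g, upright (z up) in its stand's eyelet. Origin at the lowest point of the tip. Up its z: steel ball tip 14 mm across, shaft 14 mm across from 19 to 70 mm, brass collar 36 mm across from 70 to 76 mm, blue square handle 22 x 22 mm from 76 to 136 mm, flats facing its x and y
- stylus_tip (a point): lowest point of the stylus's ball tip (ball radius 7 mm)
- stylus_grip (a point): on the stylus's axis, in the handle 102 mm above the tip: a good height to grip; the handle's top is 34 mm higher
- stand: fixed wooden stand, foot 100 x 90 x 10 mm; origin under its centre. A level brass plate, 70 x 84 x 8 mm, top 88 mm above the table, has one round eyelet 21 mm wide. The stylus hangs in it by its collar, its tip 18 mm above the table
- eye (a point): centre of the eyelet's mouth, level with the plate's top
- wing_bed: tilted plywood bed (z leans 8 degrees; seam climbs to the finish) under the white wing-shaped shell, 195 mm long (y), 13 thick. Origin: middle of the shell's nominal underside. Seam: groove 20 mm wide, 4 deep, 240 mm radius: blue land 21 mm, seven orange tabs 22 mm each, green land 21 mm. Proud tabs stand 2.5 mm above the lands, a red ramp towards the start. Nominal groove floor: z = 9 mm
- seam_start (a point): middle of the blue land on the groove's centre line: where the stylus starts. A nominal point fixed to the bed: the shell lies on packing, so its real floor is up to 7 mm above or below (4 mm in height, and a rock of up to 0.025 rad along the seam), differently each time; no pose shows it, feel for it
- seam2 (a point): middle of tab 2 (counted from the start) on the groove's centre line, at the nominal level of the pressed tab's top (fixed to the bed; the shell's real level differs, see seam_start)
- seam4 (a point): middle of tab 4 (counted from the start) on the groove's centre line, at the nominal level of the pressed tab's top (fixed to the bed; the shell's real level differs, see seam_start)
- seam6 (a point): middle of tab 6 (counted from the start) on the groove's centre line, at the nominal level of the pressed tab's top (fixed to the bed; the shell's real level differs, see seam_start)
- seam_end (a point): middle of the green land on the groove's centre line: where the stylus finishes (nominal level, fixed to the bed)
- tab1 (a joint): how far tab 1 (counted from the start) is pressed into the groove (-z): 0 = proud by 2.5 mm, 0.0025 m = fully home, level with the lands. Takes 3 to 4 N and stays where it is pushed
- tab2 (a joint): how far tab 2 (counted from the start) is pressed into the groove (-z): 0 = proud by 2.5 mm, 0.0025 m = fully home, level with the lands. Takes 3 to 4 N and stays where it is pushed
- tab3 (a joint): how far tab 3 (counted from the start) is pressed into the groove (-z): 0 = proud by 2.5 mm, 0.0025 m = fully home, level with the lands. Takes 3 to 4 N and stays where it is pushed
- tab4 (a joint): how far tab 4 (counted from the start) is pressed into the groove (-z): 0 = proud by 2.5 mm, 0.0025 m = fully home, level with the lands. Takes 3 to 4 N and stays where it is pushed
- tab5 (a joint): how far tab 5 (counted from the start) is pressed into the groove (-z): 0 = proud by 2.5 mm, 0.0025 m = fully home, level with the lands. Takes 3 to 4 N and stays where it is pushed
- tab6 (a joint): how far tab 6 (counted from the start) is pressed into the groove (-z): 0 = proud by 2.5 mm, 0.0025 m = fully home, level with the lands. Takes 3 to 4 N and stays where it is pushed
- tab7 (a joint): how far tab 7 (counted from the start) is pressed into the groove (-z): 0 = proud by 2.5 mm, 0.0025 m = fully home, level with the lands. Takes 3 to 4 N and stays where it is pushed
- glue_tin: open aluminium glue tin, 84 mm across, 32 mm high, loose bystander; origin under its centre
- tape_roll: roll of brown tape lying flat, 100 mm across, 45 mm high, loose bystander; origin under its centre
- paint_jar: yellow jar with red cap, 64 mm across, 85 mm high, loose bystander; origin under its centre
- paste_brush: paste brush lying flat, 190 mm long, loose bystander; origin under its middle
- tea_light: white tea light, 40 mm across, 18 mm high, loose bystander; origin under its centre
- cork_block: cork block 100 x 60 x 35 mm, loose bystander; origin under its centre
There are look-alikes about, which are no part of the job. There is more than one size of the stand; the one meant has the size given above.

How it is judged:
By the outcome, as a careful person would: the job done as asked, in the order asked, and still so for the second after the job is handed in, with the robot touching nothing.
It also fails if it takes over 72 s, if anything falls off the work surface, if the arm or the gripper's body presses on something with over 40 N, if the wrist force passes 120 N, or if a joint passes its speed limit or range.

## Working session

There is one attempt and no reset: what is moved stays moved. The work goes in short steps, Python scripts to look and compute and a shell command to move; the robot and the scene stay as the last step left them, time stands still between calls to the robot, and variables do not carry over. Pictures are saved under pics/ and viewed, at most 10 in all, crops included, and the job is handed in when it is done.

```bash
mkdir -p pics; ls; cat > h.py <<'E'
import numpy as np, cv2
from workcell import *
def P(n):
    p=camera_params(n);K=np.array([[p['fx'],0,p['cx']],[0,p['fy'],p['cy']],[0,0,1.]]);return K,np.array(p['D'],float),np.array(p['extrinsics'])
def ray(n,uv,par=None):
    K,D,E=par or P(n)
    u=cv2.undistortPoints(np.array(uv,float).reshape(-1,1,2),K,D).reshape(-1,2)
    d=np.c_[u[:,0],-u[:,1],-np.ones(len(u))]@E[:3,:3]
    return -E[:3,:3].T@E[:3,3],d
def onz(n,uv,z,par=None):
    o,d=ray(n,uv,par);return o+d*((z-o[2])/d[:,2])[:,None]
def proj(n,X,par=None):
    K,D,E=par or P(n)
    c=np.atleast_2d(X)@E[:3,:3].T+E[:3,3]
    return cv2.projectPoints(c*[1,-1,-1],np.zeros(3),np.zeros(3),K,D)[0].reshape(-1,2)
def two(uv1,n1,uv2,n2):
    o1,d1=ray(n1,uv1);o2,d2=ray(n2,uv2);out=[]
    for a,b in zip(d1,d2):
        s=np.linalg.lstsq(np.c_[a,-b],o2-o1,rcond=None)[0];p=o1+a*s[0];q=o2+b*s[1];out.append([*(p+q)/2,np.linalg.norm(p-q)])
    return np.array(out)
E
python3 - <<'E'
from h import *
a=[]
for n in('top','side'):
    im=read_camera(n)[:,:,::-1];cv2.imwrite(f'pics/{n}0.png',im)
    cv2.imwrite(f'pics/{n}0v.png',cv2.resize(im,(800,600),interpolation=cv2.INTER_CUBIC))
    print(n,camera_params(n))
print(get_state())
E
```

```text
pics
top {'fx': 367.1080417772672, 'fy': 367.1080417772672, 'cx': 249.7656615047852, 'cy': 189.6977110090685, 'D': array([-0.02765198,  0.        ,  0.        ,  0.        ,  0.        ]), 'extrinsics': array([[ 0.02889997, -0.99920687,  0.02739375, -0.0542469 ],
       [ 0.99624487,  0.03103026,  0.08082871, -0.53515578],
       [-0.08161463,  0.02495494,  0.9963515 , -1.06464939],
       [ 0.        ,  0.        ,  0.        ,  1.        ]])}
side {'fx': 376.4462475006874, 'fy': 376.4462475006874, 'cx': 255.31908866712735, 'cy': 190.58793388488752, 'D': array([-0.00433478,  0.        ,  0.        ,  0.        ,  0.        ]), 'extrinsics': array([[ 0.66060484, -0.75043862, -0.02105033, -0.38667393],
       [ 0.44515507,  0.36897975,  0.81589883, -0.3145407 ],
       [-0.60451485, -0.54835738,  0.57781137, -0.74604083],
       [ 0.        ,  0.        ,  0.        ,  1.        ]])}
{'clock': 0.1, 'joints': array([ 1.03198357e+00,  1.50934508e-01,  1.43794028e+00, -9.00694745e-06,
        1.55381138e+00, -1.33988221e-01]), 'qd': array([ 0.00011474, -0.00035482, -0.00051415,  0.0003928 , -0.00011996,
        0.00043742]), 'joint_efforts': array([ 3.98391159e-03, -7.14370966e+01, -5.71794426e+01, -2.01994453e-04,
        7.24630634e-03,  4.14503802e-06]), 'position': array([0.2263813 , 0.52834808, 0.25274996]), 'tool_rot': array([-3.14050774e+00, -1.37154376e-04,  2.73676820e+00]), 'ft_force': array([-0.40043245, -0.49156816, -0.87385781]), 'moment': array([ 0.04020621,  0.01688483, -0.05145255]), 'finger_force': 0.0, 'opening': 0.08550156060647184}
```

View pics/top0v.png

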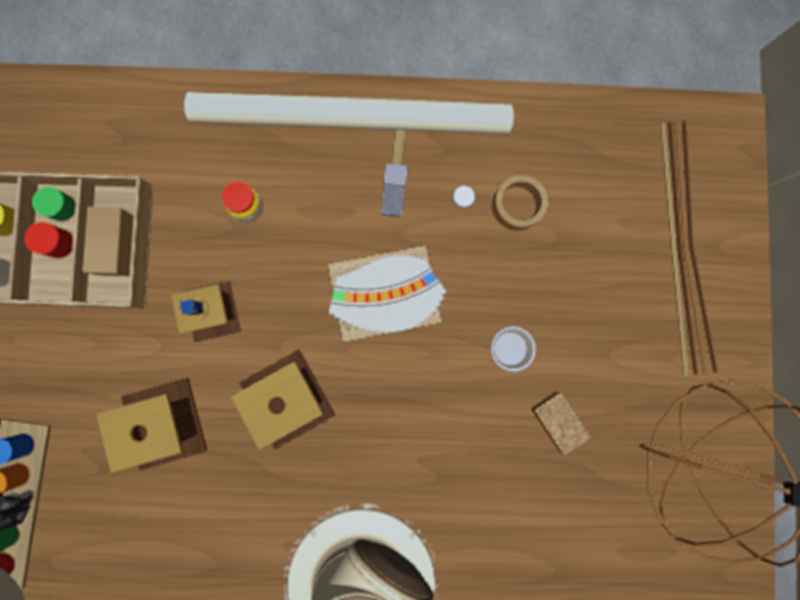

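View pics/side0v.png

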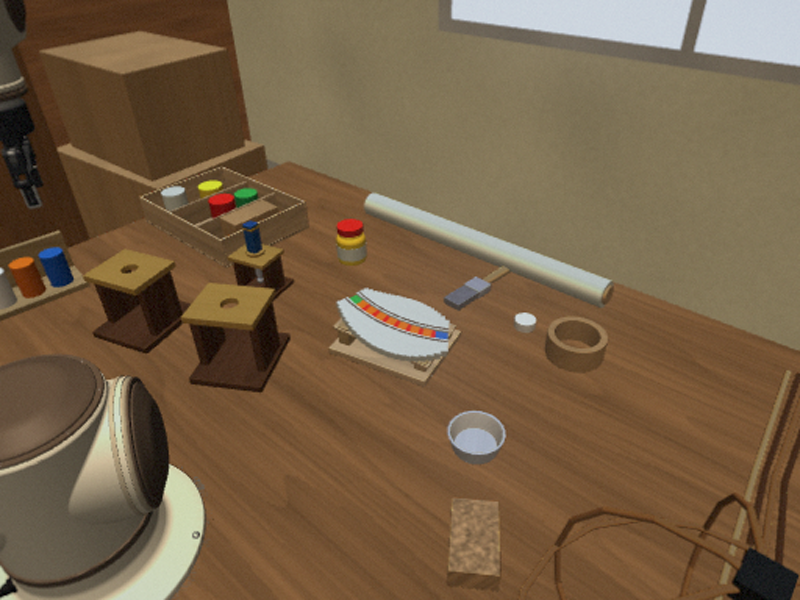

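The top view shows the stylus in the small stand at about (190,308) of 800x600. The wing is at (387,290), with the blue land at (430,279) and the green land at (339,296). The side view agrees: stylus at (252,240), blue land at (441,336), green land at (355,300).

```bash
cat > m.py <<'E'
from h import *
def cents(im,box,name):
    x0,y0,x1,y1=box;h=cv2.cvtColor(im,cv2.COLOR_BGR2HSV)[y0:y1,x0:x1].astype(int);H,S,V=h[...,0],h[...,1],h[...,2]
    m={'blue':(H>100)&(H<130)&(S>110),'green':(H>45)&(H<85)&(S>90),'orange':(H>9)&(H<25)&(S>165)&(V>150),'tabs':((H<25)|(H>172))&(S>140)&(V>120)}[name].astype(np.uint8)
    n,l,s,c=cv2.connectedComponentsWithStats(m,connectivity=4)
    return [(int(s[i,4]),np.round(c[i]+[x0,y0],2),s[i,:4]+[x0,y0,0,0]) for i in range(1,n) if s[i,4]>4]
E
python3 - <<'E'
from m import *
T=cv2.imread('pics/top0.png');S=cv2.imread('pics/side0.png')
B={'top':(205,155,290,220),'side':(210,178,297,245)}
r={}
for n,im in(('top',T),('side',S)):
    for c in('blue','green','tabs'):
        q=max(cents(im,B[n],c),key=lambda t:t[0]);r[n,c]=q[1];print(n,c,q)
    q=cents(im,{'top':(108,180,155,218),'side':(145,135,185,190)}[n],'blue');print(n,'handle',q);r[n,'h']=max(q,key=lambda t:t[0])
for c in('blue','green','tabs'):
    print(c,two([r['top',c]],'top',[r['side',c]],'side').round(4))
print('handle c',two([r['top','h'][1]],'top',[r['side','h'][1]],'side').round(4))
print('top at .154',onz('top',[r['top','h'][1]],.154))
# brass plate of the stand
h=cv2.cvtColor(T,cv2.COLOR_BGR2HSV);print(h[190,140],h[205,120],h[196,145],h[197,120])
E
```

```text
top blue (34, array([274.41, 177.82]), array([271, 175,   8,   7]))
top green (41, array([216.17, 188.66]), array([213, 186,   8,   7]))
top tabs (246, array([246.06, 187.49]), array([221, 179,  51,  14]))
top handle [(61, array([119.85, 195.75]), array([116, 192,   9,   8])), (17, array([126.88, 196.41]), array([125, 194,   4,   6]))]
side blue (31, array([282.1, 214.1]), array([279, 212,   8,   5]))
side green (28, array([227.32, 191.04]), array([224, 189,   8,   5]))
side tabs (244, array([252.91, 205.02]), array([229, 192,  50,  24]))
side handle [(30, array([159.53, 143.5 ]), array([156, 141,   8,   6])), (111, array([161.43, 154.01]), array([156, 147,  11,  15]))]
blue [[ 5.717e-01 -1.084e-01  4.560e-02  3.000e-04]]
green [[0.5332 0.058  0.0668 0.0008]]
tabs [[ 0.5417 -0.0281  0.0541  0.0046]]
handle c [[0.5038 0.3141 0.1069 0.0042]]
top at .154 [[0.49964708 0.30007093 0.154     ]]
[ 21 135 162] [ 21 135 164] [  8 128  32] [108 189 147]
```

```bash
python3 -m inch '[[0,0,0,0.25,-0.228,0.1,100],[0,0,0,0.25,-0.228,0.1,100],[0,0,0,0.25,-0.228,0.1,100],[0,0,0,0.25,-0.228,0.1,100],[0,0,0,0.25,-0.228,0.1,100],[0,0,0,0.25,-0.228,0.1,100],[0,0,0,0.25,-0.228,0.1,100],[0,0,0,0.25,-0.228,0.1,100],[0,0,0,0.25,-0.228,0.1,100],[0,0,0,0.25,-0.228,0.1,100],[0,0,0,0.25,-0.228,0.1,100],[0,0,0,0.25,-0.228,0.1,100],[0,0,0,0.25,-0.228,0.1,100]]'
python3 - <<'E'
from m import *
print(two([[119.85,195.75]],'top',[[159.53,143.5]],'side').round(4))
print(get_state()['joints'],get_state()['ft_force'])
p=P('wrist');im=read_camera('wrist')[:,:,::-1];cv2.imwrite('pics/w1.png',im);import pickle;pickle.dump(p,open('pics/w1.pkl','wb'))
print(p[2].round(3),-p[2][:3,:3].T@p[2][:3,3])
E
```

```text
clock: 1.18
position: [0.4757, 0.3012, 0.3529]
tool_rot: [-3.141, -0.001, 2.738]
ft_force: [0.1, 0.4, -0.2]
opening: 0.0854
finger_force: 0.0
[[0.4995 0.3019 0.1493 0.001 ]]
[ 4.27547628e-01  1.12796718e-01  1.28161380e+00  1.40419842e-04
  1.74790092e+00 -7.39565343e-01] [ 0.08636487  0.37146679 -0.15832711]
[[ 0.393  0.92  -0.001 -0.463]
 [-0.882  0.376 -0.285  0.371]
 [-0.261  0.113  0.959 -0.384]
 [ 0.     0.     0.     1.   ]] [0.40901834 0.32944969 0.47328473]
```

View pics/w1.png

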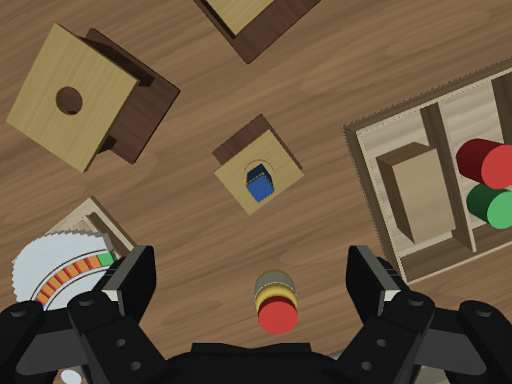

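The wrist view shows the stylus handle top at (260,188), standing in the small plate with corners near (215,172), (250,215), (303,172) and (262,128).

```bash
python3 - <<'E'
from m import *
import pickle
p=pickle.load(open('pics/w1.pkl','rb'));im=cv2.imread('pics/w1.png');h=cv2.cvtColor(im,cv2.COLOR_BGR2HSV)
print(h[190,260],h[172,262],h[185,235],h[140,240])
def poly(m,z,want):
    n,l,s,c=cv2.connectedComponentsWithStats(m.astype(np.uint8),connectivity=4)
    i=1+np.argmax(s[1:,4]);cn,_=cv2.findContours((l==i).astype(np.uint8),0,1)
    w=onz('wrist',cn[0].reshape(-1,2),z,p)[:,:2].astype(np.float32)*1000
    print(want,s[i],cv2.minAreaRect(w))
M=np.zeros(im.shape[:2],bool);M[120:220,205:310]=1
H,S,V=[h[...,k].astype(int) for k in range(3)]
poly(M&(H>100)&(H<130)&(S>110)&(V>110),.154,'top 22')
poly(M&(V>125)&(H<35),.088,'plate')
E
```

```text
[109 170 135] [ 21 153 107] [ 21 112 155] [ 12 122  75]
top 22 [247 176  27  26 390] ((497.96063232421875, 301.3447265625), (20.049396514892578, 20.5379695892334), 12.03925895690918)
plate [ 205  130  105   90 4226] ((514.331787109375, 284.170166015625), (91.9634780883789, 124.97090148925781), 14.794513702392578)
```

```bash
python3 -m inch '[[0,0,35,0.0225,0.001,-0.11,100],[0,0,35,0.0225,0.001,-0.11,100],[0,0,35,0.0225,0.001,-0.11,100],[0,0,35,0.0225,0.001,-0.11,100],[0,0,35,0.0225,0.001,-0.11,100],[0,0,35,0.0225,0.001,-0.11,100],[0,0,35,0.0225,0.001,-0.11,60],[0,0,35,0.0225,0.001,-0.11,60]]'
python3 - <<'E'
from m import *
print(get_state()['position'],get_state()['tool_rot'])
p=P('wrist');im=read_camera('wrist')[:,:,::-1];cv2.imwrite('pics/w2.png',im);import pickle;pickle.dump(p,open('pics/w2.pkl','wb'))
h=cv2.cvtColor(im,cv2.COLOR_BGR2HSV)
H,S,V=[h[...,k].astype(int) for k in range(3)]
m=((H>100)&(H<130)&(S>110)&(V>100)).astype(np.uint8)
n,l,s,c=cv2.connectedComponentsWithStats(m,connectivity=4)
for i in range(1,n):
    if s[i,4]>150:
        cn,_=cv2.findContours((l==i).astype(np.uint8),0,1);w=onz('wrist',cn[0].reshape(-1,2),.154,p)[:,:2].astype(np.float32)*1000
        print(s[i],cv2.minAreaRect(w))
E
```

```text
clock: 1.9
position: [0.4987, 0.3019, 0.2436]
tool_rot: [3.142, 0.001, -2.939]
ft_force: [0.2, -0.2, -0.2]
opening: 0.0638
finger_force: 0.0
[0.49867724 0.30194255 0.24362851] [ 3.14155885e+00  5.77676842e-04 -2.93879651e+00]
[235 189  31  30 904] ((498.20965576171875, 301.0484619140625), (20.68755531311035, 20.502344131469727), 11.605733871459961)
```

View pics/w2.png

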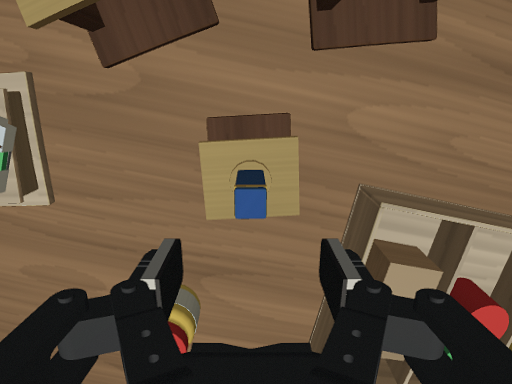

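The handle top is at (250,203), square to the view and midway between the fingers. Its yaw matches the tool.

```bash
python3 -m inch '[[0,0,0,-0.0005,-0.001,-0.04,60],[0,0,0,-0.0005,-0.001,-0.07,60],[0,0,0,-0.0005,-0.001,-0.1,60],[0,0,0,-0.0005,-0.001,-0.12,60],[0,0,0,-0.0005,-0.001,-0.1205,60],[0,0,0,-0.0005,-0.001,-0.1205,60],[0,0,0,-0.0005,-0.001,-0.1205,0],[0,0,0,-0.0005,-0.001,-0.1205,0],[0,0,0,-0.0005,-0.001,-0.1205,0],[0,0,0,-0.0005,-0.001,-0.1205,0],[0,0,0,-0.0005,-0.001,-0.1205,0],[0,0,0,-0.0005,-0.001,-0.1205,0],[0,0,0,-0.0005,-0.001,-0.1205,0],[0,0,0,-0.0005,-0.001,-0.1205,0]]' 100; python3 -c "
from workcell import *
s=get_state();print(s['ft_force'],s['position'],s['tool_rot'])"
```

```text
clock: 3.12
position: [0.4992, 0.3009, 0.1248]
tool_rot: [3.141, 0.003, -2.936]
ft_force: [-0.8, 0.2, 8.0]
opening: 0.0209
finger_force: 97.6
[-0.77506309  0.18751242  8.02872485] [0.49918319 0.30085633 0.12478994] [ 3.14105058e+00  2.95982324e-03 -2.93582239e+00]
```

```bash
python3 -m inch '[[0,0,0,0,0,0.01,0],[0,0,0,0,0,0.03,0],[0,0,0,0,0,0.055,0],[0,0,0,0,0,0.08,0],[0,0,0,0,0,0.105,0],[0,0,0,0,0,0.13,0],[0,0,0,0,0,0.13,0],[0,0,0,0,0,0.13,0]]'; python3 - <<'E'
from m import *
s=get_state();print(s['ft_force'],s['position'],s['tool_rot'])
p=P('wrist');im=read_camera('wrist')[:,:,::-1];cv2.imwrite('pics/w3.png',im);import pickle;pickle.dump(p,open('pics/w3.pkl','wb'))
cv2.imwrite('pics/side3.png',read_camera('side')[:,:,::-1]);cv2.imwrite('pics/top3.png',read_camera('top')[:,:,::-1])
im=np.hstack([im[100:384,150:350],cv2.resize(cv2.imread('pics/side3.png')[80:222,110:210],(400,568))[:284*2:1][:284],])
cv2.imwrite('pics/v3.png',im)
E
```

```text
clock: 3.78
position: [0.4988, 0.3007, 0.2551]
tool_rot: [3.141, 0.003, -2.936]
ft_force: [0.2, 0.3, -1.1]
opening: 0.021
finger_force: 97.7
[ 0.21809565  0.26522595 -1.07684123] [0.49881512 0.3006535  0.25505838] [ 3.14099634  0.00340693 -2.93575036]
```

View pics/v3.png

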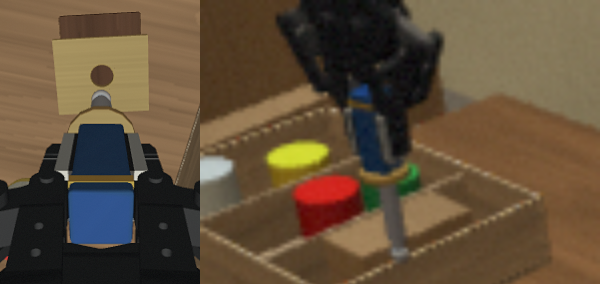

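The crop shows the stylus held upright, with its tip at (100,97), and the empty eyelet at (102,76), which is (252,176) in the wrist picture. I'll measure the eyelet and compute the seam path.

```bash
python3 - <<'E'
from m import *
import pickle
p=pickle.load(open('pics/w3.pkl','rb'));im=cv2.imread('pics/w3.png');h=cv2.cvtColor(im,cv2.COLOR_BGR2HSV)
H,S,V=[h[...,k].astype(int) for k in range(3)]
m=(V<110).astype(np.uint8);m[:163]=0;m[189:]=0;m[:,:235]=0;m[:,268:]=0
n,l,s,c=cv2.connectedComponentsWithStats(m,connectivity=4);i=1+np.argmax(s[1:,4]);print(s[i],c[i])
cn,_=cv2.findContours((l==i).astype(np.uint8),0,1)
w=onz('wrist',cn[0].reshape(-1,2),.088,p)[:,:2].astype(np.float32)*1000;print('eye',cv2.minEnclosingCircle(w),cv2.minAreaRect(w))
# seam: triangulated lands; arc R=.24 in bed plane
b=np.array([.5717,-.1084,.0456]);g=np.array([.5332,.058,.0668])
ch=g-b;L=np.linalg.norm(ch);print('L',L,'slope',np.degrees(np.arcsin(ch[2]/L)))
ex=ch/L; side=np.cross([0,0,1.],ex);side/=np.linalg.norm(side) # left of travel
R=.24;a=np.arcsin(L/2/R);mid=(b+g)/2
T=cv2.imread('pics/top0.png')
for sg in(1,-1):
    th=np.linspace(-a,a,9);pts=mid+np.outer(R*np.sin(th),ex)+sg*np.outer(R*(np.cos(th)-np.cos(a)),side)
    print(sg,'mid',pts[4].round(4), 'px top',proj('top',pts[4]).round(1),proj('side',pts[4]).round(1))
for c,B,n,im in(('orange',(205,155,290,220),'top',T),('orange',(210,178,297,245),'side',cv2.imread('pics/side0.png'))):
    for q in cents(im,B,c):print(n,q[0],q[1])
E
```

```text
[241 165  22  22 379] [251.49604222 175.46174142]
eye ((498.30633544921875, 301.12542724609375), 10.022740364074707) ((498.39703369140625, 301.1372375488281), (19.502260208129883, 18.968189239501953), 11.781353950500488)
L 0.17210650772123637 slope 7.07563848887512
1 mid [ 0.5369 -0.0288  0.0562] px top [[246.8 188.5]] [[251.1 205.4]]
-1 mid [ 0.568  -0.0216  0.0562] px top [[244.7 177.7]] [[256.6 199.2]]
top 22 [267.36 181.86]
top 24 [260.38 185.  ]
top 23 [253.3  187.22]
top 23 [245.78 188.87]
top 17 [223.82 189.59]
top 22 [238.68 189.64]
top 22 [230.68 190.36]
side 18 [231.67 194.22]
side 20 [237.3  198.15]
side 20 [243.5 202. ]
side 21 [250.24 205.05]
side 22 [257.27 207.95]
side 18 [265.17 210.33]
side 20 [273.  212.5]
```

```bash
python3 -m inch '[[0,0,0,0.005,-0.017,0.02,0],[0,0,0,0.015,-0.05,0.02,0],[0,0,0,0.025,-0.083,0.02,0],[0,0,0,0.035,-0.116,0.02,0],[0,0,0,0.045,-0.149,0.02,0],[0,0,0,0.055,-0.182,0.02,0],[0,0,0,0.065,-0.215,0.02,0],[0,0,0,0.075,-0.248,0.02,0],[0,0,0,0.085,-0.281,0.02,0],[0,0,0,0.095,-0.314,0.02,0],[0,0,0,0.1,-0.33,0.02,0],[0,0,0,0.1,-0.33,0.02,0],[0,0,0,0.1,-0.33,0.02,0]]'; python3 - <<'E'
from m import *
s=get_state();print(s['ft_force'],s['position'])
p=P('wrist');im=read_camera('wrist')[:,:,::-1];cv2.imwrite('pics/w4.png',im);import pickle;pickle.dump(p,open('pics/w4.pkl','wb'))
E
```

```text
clock: 5.02
position: [0.5983, -0.0303, 0.2716]
tool_rot: [3.141, -0.002, -2.937]
ft_force: [-0.2, 0.3, -1.5]
opening: 0.0205
finger_force: 98.1
[-0.24954827  0.26187434 -1.47889655] [ 0.59831815 -0.03034906  0.27156202]
```

View pics/w4.png

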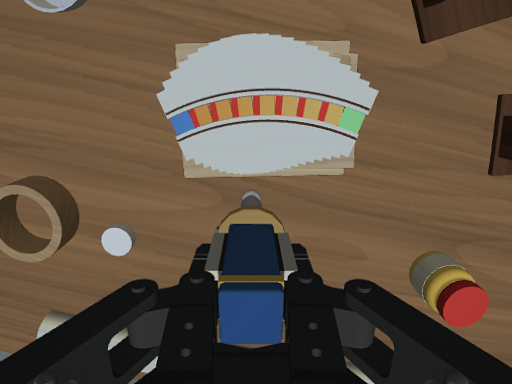

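The whole seam is in view: blue land at (181,122), green land at (352,120), seven tabs between them. I'll triangulate it over three views.

```bash
python3 - <<'E'
from m import *
import pickle
from scipy.optimize import least_squares
pw=pickle.load(open('pics/w4.pkl','rb'));W=cv2.imread('pics/w4.png');T=cv2.imread('pics/top0.png');S=cv2.imread('pics/side0.png')
V=[('top',T,(205,155,290,220),-1,None),('side',S,(210,178,297,245),-1,None),('wrist',W,(155,85,380,150),1,pw)]
pts=[]
for n,im,B,sg,p in V:
    b=max(cents(im,B,'blue'),key=lambda t:t[0])[1];g=max(cents(im,B,'green'),key=lambda t:t[0])[1]
    o=sorted([q for q in cents(im,B,'orange') if q[0]>14],key=lambda q:sg*q[1][0]);print(n,len(o),b,g)
    pts.append([b]+[q[1] for q in o]+[g])
X=[]
for k in range(9):
    A=np.zeros((3,3));y=np.zeros(3);rr=[]
    for (n,_,_,_,p),q in zip(V,pts):
        o,d=ray(n,[q[k]],p);d=d[0]/np.linalg.norm(d[0]);M=np.eye(3)-np.outer(d,d);w=2 if n=='wrist' else 1;A+=w*M;y+=w*M@o;rr.append((M,o))
    x=np.linalg.solve(A,y);X.append(x);print(k,x.round(4),[round(1000*np.linalg.norm(M@(x-o)),1) for M,o in rr])
X=np.array(X)
# plane z=a+bx+cy then circle in xy (projected)
c=np.linalg.lstsq(np.c_[np.ones(9),X[:,:2]],X[:,2],rcond=None)[0];print('plane',c)
f=lambda q:np.hypot(X[:,0]-q[0],X[:,1]-q[1])-.24
q=least_squares(f,[X[4,0]+.24,X[4,1]]).x;print('centre',q,(f(q)*1000).round(1))
ch=X[8]-X[0];print('chord',np.linalg.norm(ch),'slope',np.degrees(np.arctan2(ch[2],np.hypot(*ch[:2]))))
np.save('X.npy',X);np.save('c.npy',q)
# equally-spaced path by arc angle
a0=np.arctan2(*(X[0,:2]-q)[::-1]);a1=np.arctan2(*(X[8,:2]-q)[::-1]);a1=a0+(a1-a0+np.pi)%(2*np.pi)-np.pi
print(np.degrees([a0,a1]),'arc',.24*(a1-a0))
E
```

```text
top 7 [274.41 177.82] [216.17 188.66]
side 7 [282.1 214.1] [227.32 191.04]
wrist 0 [181.94 122.68] [351.15 119.55]
0 [ 0.5706 -0.109   0.0466] [np.float64(1.1), np.float64(0.3), np.float64(0.6)]
1 [ 0.5408 -0.0251  0.1023] [np.float64(59.9), np.float64(83.5), np.float64(67.8)]Traceback (most recent call last):
  File "<stdin>", line 15, in <module>
IndexError: list index out of range
```

```bash
cat > s.py <<'E'
from m import *
import pickle
from scipy.optimize import least_squares
pw=pickle.load(open('pics/w4.pkl','rb'));W=cv2.imread('pics/w4.png');T=cv2.imread('pics/top0.png');S=cv2.imread('pics/side0.png')
def wo(im,B):
    x0,y0,x1,y1=B;h=cv2.cvtColor(im,cv2.COLOR_BGR2HSV)[y0:y1,x0:x1].astype(int)
    m=((h[...,0]>11)&(h[...,0]<26)&(h[...,1]>125)&(h[...,2]>160)).astype(np.uint8)
    n,l,s,c=cv2.connectedComponentsWithStats(m,connectivity=4)
    return [(s[i,4],c[i]+[x0,y0]) for i in range(1,n) if s[i,4]>60]
V=[('top',T,(205,155,290,220),-1,None),('side',S,(210,178,297,245),-1,None),('wrist',W,(155,85,380,150),1,pw)]
pts=[]
for n,im,B,sg,p in V:
    b=max(cents(im,B,'blue'),key=lambda t:t[0])[1];g=max(cents(im,B,'green'),key=lambda t:t[0])[1]
    oo=wo(im,B) if n=='wrist' else [q for q in cents(im,B,'orange') if q[0]>14]
    o=sorted(oo,key=lambda q:sg*q[1][0]);print(n,len(o))
    if len(o)!=7:print([(q[0],q[1].round(0)) for q in o],cv2.cvtColor(im,cv2.COLOR_BGR2HSV)[106,268:292])
    pts.append([b]+[q[1] for q in o]+[g])
X=[]
for k in range(9):
    A=np.zeros((3,3));y=np.zeros(3);rr=[]
    for (n,_,_,_,p),q in zip(V,pts):
        o,d=ray(n,[q[k]],p);d=d[0]/np.linalg.norm(d[0]);M=np.eye(3)-np.outer(d,d);w=2 if n=='wrist' else 1;A+=w*M;y+=w*M@o;rr.append((M,o))
    x=np.linalg.solve(A,y);X.append(x);print(k,x.round(4),[round(float(1000*np.linalg.norm(M@(x-o))),1) for M,o in rr])
X=np.array(X)
c=np.linalg.lstsq(np.c_[np.ones(9),X[:,:2]],X[:,2],rcond=None)[0];print('plane',c)
f=lambda q:np.hypot(X[:,0]-q[0],X[:,1]-q[1])-.24
q=least_squares(f,[X[4,0]+.24,X[4,1]]).x;print('centre',q,(f(q)*1000).round(1))
ch=X[8]-X[0];print('chord',np.linalg.norm(ch),'slope',np.degrees(np.arctan2(ch[2],np.hypot(*ch[:2]))))
a0=np.arctan2(*(X[0,:2]-q)[::-1]);a1=np.arctan2(*(X[8,:2]-q)[::-1]);a1=a0+(a1-a0+np.pi)%(2*np.pi)-np.pi
print(np.degrees([a0,a1]),'arc',.24*(a1-a0))
for t in np.linspace(a0,a1,17):
    v=q+.24*np.array([np.cos(t),np.sin(t)]);print(v.round(4),np.round(c@[1,*v],4))
E
python3 s.py
```

```text
top 7
side 7
wrist 5
[(np.int32(240), array([203., 115.])), (np.int32(255), array([223., 109.])), (np.int32(263), array([245., 106.])), (np.int32(262), array([266., 105.])), (np.int32(256), array([289., 106.]))] [[ 20 135 181]
 [ 20 137 181]
 [ 20 135 181]
 [ 20 135 180]
 [ 20 133 182]
 [ 20 134 183]
 [ 21 144 158]
 [  0 144 175]
 [  1 186 178]
 [  1 183 178]
 [  1 182 178]
 [  1 183 177]
 [  1 185 178]
 [  1 186 177]
 [ 16 145 180]
 [ 21 128 181]
 [ 21 131 181]
 [ 21 130 181]
 [ 21 130 181]
 [ 21 130 181]
 [ 21 130 181]
 [ 21 130 181]
 [ 21 128 181]
 [ 21 128 182]]
0 [ 0.5706 -0.109   0.0466] [1.1, 0.3, 0.6]
1 [ 0.5579 -0.0885  0.0495] [1.1, 0.1, 0.5]
2 [ 0.5482 -0.0686  0.0525] [1.1, 0.5, 0.5]
3 [ 0.5406 -0.0481  0.055 ] [1.1, 0.1, 0.6]
4 [ 0.5351 -0.0271  0.0577] [1.5, 0.3, 0.7]
5 [ 0.5317 -0.0058  0.0599] [1.0, 0.1, 0.5]
6 [0.5318 0.037  0.0672] [20.1, 18.5, 18.3]Traceback (most recent call last):
  File "s.py", line 22, in <module>
    o,d=ray(n,[q[k]],p);d=d[0]/np.linalg.norm(d[0]);M=np.eye(3)-np.outer(d,d);w=2 if n=='wrist' else 1;A+=w*M;y+=w*M@o;rr.append((M,o))
               ~^^^
IndexError: list index out of range
```

```bash
sed -i 's/>125)/>95)/' s.py; python3 s.py
```

```text
top 7
side 7
wrist 7
0 [ 0.5706 -0.109   0.0466] [1.1, 0.3, 0.6]
1 [ 0.5579 -0.0885  0.0495] [1.1, 0.1, 0.5]
2 [ 0.5482 -0.0686  0.0525] [1.1, 0.5, 0.5]
3 [ 0.5406 -0.0481  0.055 ] [1.1, 0.2, 0.6]
4 [ 0.5351 -0.0271  0.0576] [1.4, 0.3, 0.7]
5 [ 0.5314 -0.0057  0.0601] [1.3, 0.3, 0.7]
6 [0.5294 0.0162 0.0637] [0.9, 0.8, 0.4]
7 [0.5297 0.0369 0.0677] [1.2, 0.3, 0.6]
8 [0.5316 0.0566 0.0679] [2.0, 0.7, 1.1]
plane [ 0.06991808 -0.01594139  0.13028808]
centre [0.76937743 0.02501416] [-0.3  0.1  0.2  0.2 -0.  -0.   0.2 -0.  -0.2]
chord 0.1714416717711064 slope 7.144695661321592
[-146.00556379 -187.55872009] arc -0.17405745406957904
[ 0.5704 -0.1092] 0.0466
[ 0.5645 -0.1   ] 0.0479
[ 0.5591 -0.0906] 0.0492
[ 0.554 -0.081] 0.0505
[ 0.5495 -0.0711] 0.0519
[ 0.5453 -0.061 ] 0.0533
[ 0.5417 -0.0508] 0.0547
[ 0.5385 -0.0404] 0.0561
[ 0.5357 -0.0299] 0.0575
[ 0.5335 -0.0192] 0.0589
[ 0.5317 -0.0085] 0.0603
[0.5305 0.0023] 0.0618
[0.5297 0.0132] 0.0632
[0.5294 0.024 ] 0.0646
[0.5296 0.0349] 0.066
[0.5303 0.0458] 0.0674
[0.5315 0.0566] 0.0688
```

```bash
python3 -m inch '[[0,0,0,-0.005,-0.015,0,0],[0,0,0,-0.015,-0.045,-0.02,0],[0,0,0,-0.025,-0.07,-0.05,0],[0,0,0,-0.0272,-0.0797,-0.08,0],[0,0,0,-0.0272,-0.0797,-0.1,0],[0,0,0,-0.0272,-0.0797,-0.107,0],[0,0,0,-0.0272,-0.0797,-0.108,0],[0,0,0,-0.0272,-0.0797,-0.108,0],[0,0,0,-0.0272,-0.0797,-0.108,0],[0,0,0,-0.0272,-0.0797,-0.108,0]]'; python3 - <<'E'
from m import *
s=get_state();print(s['ft_force'],s['position'])
for n in('side','wrist'):cv2.imwrite(f'pics/{n}5.png',read_camera(n)[:,:,::-1])
a=cv2.resize(cv2.imread('pics/side5.png')[150:260,200:320],(600,550),interpolation=cv2.INTER_CUBIC);cv2.imwrite('pics/v5.png',a)
E
```

```text
clock: 5.9
position: [0.5719, -0.1088, 0.1663]
tool_rot: [-3.14, 0.002, -2.935]
ft_force: [0.4, 0.3, -1.1]
opening: 0.0207
finger_force: 98.2
[ 0.39411157  0.31649467 -1.07160037] [ 0.57193933 -0.10882169  0.16632963]
```

View pics/wrist5.png

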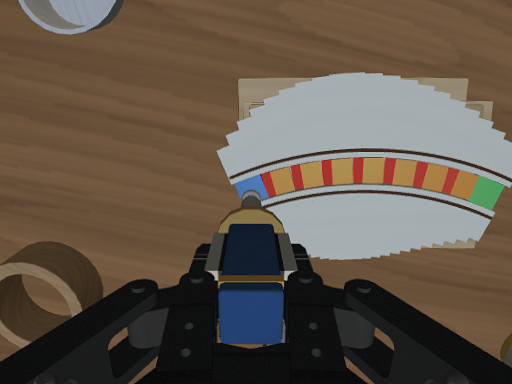

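The tip at (251,197) lines up over the blue land at (251,187). Next I'll feel downward.

```bash
python3 -m inch '[[0,0,0,0,0,-0.001,0],[0,0,0,0,0,-0.002,0],[0,0,0,0,0,-0.003,0],[0,0,0,0,0,-0.004,0],[0,0,0,0,0,-0.005,0],[0,0,0,0,0,-0.006,0],[0,0,0,0,0,-0.007,0],[0,0,0,0,0,-0.007,0],[0,0,0,0,0,-0.007,0]]'; python3 -c "
from workcell import *
s=get_state();print(s['ft_force'],s['position'])"
```

```text
clock: 6.75
position: [0.5712, -0.1092, 0.1577]
tool_rot: [-3.142, -0.0, -2.936]
ft_force: [0.4, 0.2, -1.4]
opening: 0.0207
finger_force: 98.2
[ 0.35765822  0.21921351 -1.37771088] [ 0.57123596 -0.10922257  0.15769603]
```

```bash
python3 -m inch '[[0,0,0,0,0,-0.001,0],[0,0,0,0,0,-0.002,0],[0,0,0,0,0,-0.003,0],[0,0,0,0,0,-0.003,0]]';  python3 -m inch '[[0,0,0,0,0,-0.0007,0],[0,0,0,0,0,-0.0014,0],[0,0,0,0,0,-0.0014,0]]'
```

```text
clock: 7.08
position: [0.5712, -0.1092, 0.1545]
tool_rot: [3.142, -0.0, -2.936]
ft_force: [-0.1, 1.0, -0.9]
opening: 0.0206
finger_force: 98.2
clock: 7.33
position: [0.5712, -0.1092, 0.1532]
tool_rot: [-3.142, -0.0, -2.936]
ft_force: [-0.7, -0.5, -1.8]
opening: 0.0207
finger_force: 98.2
```

```bash
python3 -m inch '[[0,0,0,0,0,-0.0008,0],[0,0,0,0,0,-0.0016,0],[0,0,0,0,0,-0.0016,0]]'
```

```text
clock: 7.58
position: [0.5714, -0.1092, 0.1521]
tool_rot: [-3.141, 0.001, -2.935]
ft_force: [-1.6, 0.6, 3.8]
opening: 0.0208
finger_force: 99.2
```

```bash
python3 -m inch '[[0,0,0,0,0,-0.0007,0],[0,0,0,0,0,-0.0014,0],[0,0,0,0,0,-0.0014,0]]'
```

```text
clock: 7.83
position: [0.5716, -0.1092, 0.1518]
tool_rot: [-3.141, 0.002, -2.935]
ft_force: [-3.8, 1.9, 15.0]
opening: 0.0205
finger_force: 100.8
```

Contact is at TCP z of about 0.152, with roughly 8 N/mm stiffness. Starting the pass at about 10 N, correcting tab by tab.

```bash
python3 -m inch '[[0,0,0,0,0,0.0004,0],[0,0,0,-0.002,0.003,0.0009,0],[0,0,0,-0.004,0.0062,0.0014,0],[0,0,0,-0.0059,0.0092,0.0018,0]]'
```

```text
clock: 8.17
position: [0.5658, -0.1005, 0.1529]
tool_rot: [-3.14, 0.001, -2.936]
ft_force: [1.1, -2.1, 4.5]
opening: 0.021
finger_force: 98.7
```

```bash
python3 -m inch '[[0,0,0,-0.0018,0.0031,0.0001,0],[0,0,0,-0.0036,0.0062,0.0004,0],[0,0,0,-0.0054,0.0094,0.0008,0],[0,0,0,-0.0071,0.0126,0.0012,0]]'
```

```text
clock: 8.5
position: [0.559, -0.0882, 0.1545]
tool_rot: [-3.139, 0.002, -2.936]
ft_force: [4.4, -8.5, 9.8]
opening: 0.0208
finger_force: 99.8
```

```bash
python3 -m inch '[[0,0,0,-0.0019,0.0037,0.0006,0],[0,0,0,-0.0036,0.007,0.0011,0],[0,0,0,-0.0052,0.0105,0.0016,0],[0,0,0,-0.0067,0.0138,0.002,0]]'
```

```text
clock: 8.83
position: [0.5519, -0.0742, 0.156]
tool_rot: [-3.139, 0.001, -2.936]
ft_force: [2.2, -10.7, 10.6]
opening: 0.0212
finger_force: 100.2
```

```bash
python3 -m inch '[[0,0,0,-0.0014,0.0032,0.0004,0],[0,0,0,-0.0028,0.0064,0.0008,0],[0,0,0,-0.0041,0.0095,0.0012,0],[0,0,0,-0.0054,0.0126,0.0016,0]]'
```

```text
clock: 9.17
position: [0.5463, -0.061, 0.1574]
tool_rot: [-3.141, 0.001, -2.936]
ft_force: [1.3, -4.9, 8.1]
opening: 0.0206
finger_force: 99.9
```

```bash
python3 -m inch '[[0,0,0,-0.0012,0.0034,0.0004,0],[0,0,0,-0.0024,0.0068,0.0008,0],[0,0,0,-0.0035,0.0101,0.0012,0],[0,0,0,-0.0046,0.0133,0.0016,0]]'
```

```text
clock: 9.5
position: [0.5421, -0.0486, 0.1596]
tool_rot: [-3.138, 0.002, -2.936]
ft_force: [2.1, -11.0, 12.9]
opening: 0.0207
finger_force: 100.7
```

```bash
python3 -m inch '[[0,0,0,-0.001,0.0034,0.0006,0],[0,0,0,-0.002,0.0068,0.001,0],[0,0,0,-0.003,0.0102,0.0015,0],[0,0,0,-0.0039,0.0136,0.0019,0]]'
```

```text
clock: 9.83
position: [0.5378, -0.0346, 0.1608]
tool_rot: [-3.139, 0.0, -2.936]
ft_force: [2.0, -16.1, 14.3]
opening: 0.0208
finger_force: 100.9
```

```bash
python3 -m inch '[[0,0,0,-0.0004,0.0015,0.0007,0],[0,0,0,-0.001,0.0042,0.0011,0],[0,0,0,-0.0016,0.0068,0.0015,0],[0,0,0,-0.0022,0.0095,0.0019,0]]'
```

```text
clock: 10.17
position: [0.5357, -0.025, 0.1629]
tool_rot: [-3.14, 0.001, -2.936]
ft_force: [1.1, -8.2, 9.5]
opening: 0.0209
finger_force: 100.4
```

```bash
python3 -m inch '[[0,0,0,-0.0005,0.0027,0.0004,0],[0,0,0,-0.001,0.0054,0.0008,0],[0,0,0,-0.0015,0.0081,0.0012,0],[0,0,0,-0.002,0.0108,0.0016,0]]'
```

```text
clock: 10.5
position: [0.5333, -0.014, 0.1639]
tool_rot: [-3.14, -0.0, -2.935]
ft_force: [1.1, -11.9, 10.9]
opening: 0.0209
finger_force: 100.4
```

```bash
python3 -m inch '[[0,0,0,-0.0004,0.0027,0.0005,0],[0,0,0,-0.0008,0.0054,0.0009,0],[0,0,0,-0.0012,0.0081,0.0012,0],[0,0,0,-0.0015,0.0107,0.0016,0]]'
```

```text
clock: 10.83
position: [0.5321, -0.0034, 0.166]
tool_rot: [-3.14, 0.0, -2.936]
ft_force: [0.3, -9.3, 8.6]
opening: 0.0205
finger_force: 100.6
```

```bash
python3 -m inch '[[0,0,0,-0.0003,0.0027,0.0003,0],[0,0,0,-0.0006,0.0054,0.0007,0],[0,0,0,-0.0008,0.0082,0.0011,0],[0,0,0,-0.001,0.0109,0.0015,0]]'
```

```text
clock: 11.17
position: [0.5308, 0.0076, 0.167]
tool_rot: [-3.14, -0.001, -2.936]
ft_force: [-0.1, -11.6, 10.6]
opening: 0.0208
finger_force: 100.5
```

```bash
python3 -m inch '[[0,0,0,-0.0002,0.0027,0.0005,0],[0,0,0,-0.0004,0.0054,0.0009,0],[0,0,0,-0.0005,0.0082,0.0012,0],[0,0,0,-0.0005,0.0108,0.0016,0]]'
```

```text
clock: 11.5
position: [0.5305, 0.0182, 0.1691]
tool_rot: [-3.14, 0.0, -2.936]
ft_force: [-1.1, -11.2, 9.3]
opening: 0.0208
finger_force: 100.7
```

```bash
python3 -m inch '[[0,0,0,0,0.0027,0.0004,0],[0,0,0,0,0.0054,0.0008,0],[0,0,0,0,0.0082,0.0012,0],[0,0,0,0,0.0109,0.0015,0]]'
```

```text
clock: 11.83
position: [0.5303, 0.0293, 0.1701]
tool_rot: [-3.14, -0.001, -2.935]
ft_force: [-1.8, -12.4, 11.7]
opening: 0.0212
finger_force: 100.7
```

```bash
python3 -m inch '[[0,0,0,0.0001,0.0027,0.0005,0],[0,0,0,0.0002,0.0054,0.0009,0],[0,0,0,0.0004,0.0082,0.0013,0],[0,0,0,0.0006,0.0109,0.0016,0]]'
```

```text
clock: 12.17
position: [0.5311, 0.0399, 0.1723]
tool_rot: [-3.14, 0.0, -2.936]
ft_force: [-1.4, -10.8, 11.1]
opening: 0.021
finger_force: 100.9
```

```bash
python3 -m inch '[[0,0,0,0.0002,0.0027,0.0005,0],[0,0,0,0.0004,0.0054,0.0009,0],[0,0,0,0.0007,0.0082,0.0013,0],[0,0,0,0.001,0.0109,0.0016,0]]'; python3 -m inch '[[0,0,0,0.0003,0.0027,0.0004,0],[0,0,0,0.0006,0.0053,0.0007,0],[0,0,0,0.0007,0.006,0.0008,0],[0,0,0,0.0007,0.006,0.0008,0]]'
```

```text
clock: 12.5
position: [0.5321, 0.0507, 0.1739]
tool_rot: [-3.139, -0.0, -2.936]
ft_force: [-1.4, -13.6, 14.2]
opening: 0.0205
finger_force: 100.8
clock: 12.83
position: [0.5329, 0.0573, 0.1749]
tool_rot: [-3.141, 0.001, -2.935]
ft_force: [-1.0, -6.2, 15.8]
opening: 0.0211
finger_force: 101.4
```

```bash
python3 - <<'E'
from m import *
w=read_camera('wrist')[:,:,::-1];s=read_camera('side')[:,:,::-1]
cv2.imwrite('pics/w6.png',w);cv2.imwrite('pics/s6.png',s)
f=lambda a,sz:cv2.resize(a,sz,interpolation=cv2.INTER_CUBIC)
a=f(w[130:250,0:320],(800,300));b=np.hstack([f(s[175:250,205:305],(400,300)),f(cv2.imread('pics/side0.png')[175:250,205:305],(400,300))])
cv2.imwrite('pics/v6.png',np.vstack([a,b]))
E
```

```text
(no output)
```

View pics/v6.png

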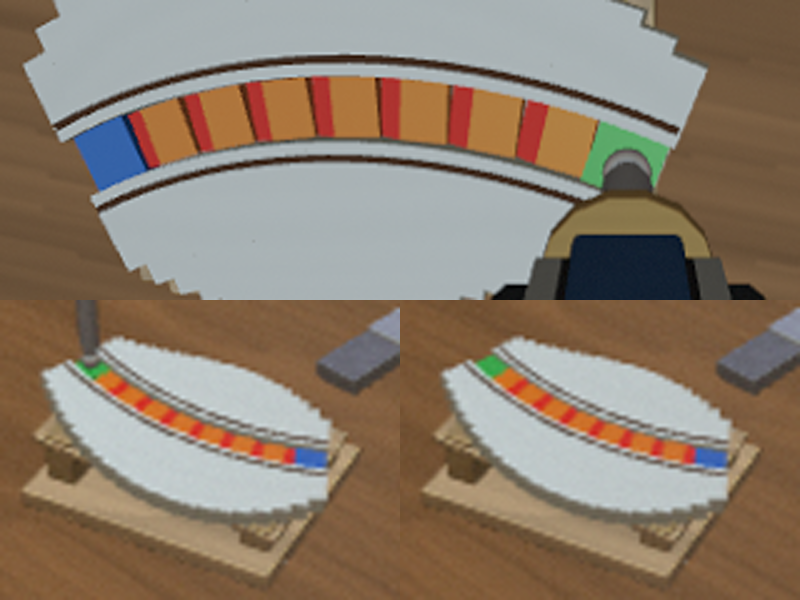

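All seven tabs show a dark line at the foot of their ramp, so they're sunk level with the lands, and the tip is on the green land. Lifting off.

```bash
python3 -m inch '[[0,0,0,0,0,0.003,0],[0,0,0,0,0,0.01,0],[0,0,0,0,0,0.03,0],[0,0,0,0,0,0.055,0],[0,0,0,0,0,0.08,0],[0,0,0,-0.003,0.015,0.095,0],[0,0,0,-0.008,0.045,0.095,0],[0,0,0,-0.013,0.078,0.095,0],[0,0,0,-0.018,0.111,0.095,0],[0,0,0,-0.023,0.144,0.095,0],[0,0,0,-0.028,0.177,0.095,0],[0,0,0,-0.031,0.21,0.095,0],[0,0,0,-0.033,0.235,0.095,0],[0,0,0,-0.034,0.244,0.095,0],[0,0,0,-0.034,0.244,0.095,0],[0,0,0,-0.034,0.244,0.095,0],[0,0,0,-0.034,0.244,0.095,0]]'
python3 - <<'E'
from m import *
s=get_state();print(s['ft_force'],s['position'],s['tool_rot'])
p=P('wrist');im=read_camera('wrist')[:,:,::-1];cv2.imwrite('pics/w7.png',im);import pickle;pickle.dump(p,open('pics/w7.pkl','wb'))
h=cv2.cvtColor(im,cv2.COLOR_BGR2HSV);V=h[...,2].astype(int)
cv2.imwrite('pics/v7.png',np.hstack([cv2.resize(im[130:230,200:300],(400,400)),cv2.resize(cv2.imread('pics/w3.png')[130:230,200:300],(400,400))]))
print(proj('wrist',[.4984,.3011,.088],p),proj('wrist',s['position']-[.0008,-.0002,.1068-.007],p))
p3=pickle.load(open('pics/w3.pkl','rb'));print(proj('wrist',np.array([.4988,.3007,.2551])-[.0008,-.0002,.1068-.007],p3))
E
```

```text
clock: 14.35
position: [0.4988, 0.3005, 0.2691]
tool_rot: [-3.141, -0.001, -2.936]
ft_force: [-1.1, -1.0, -1.7]
opening: 0.021
finger_force: 99.1
[-1.06899228 -1.03431526 -1.70720519] [0.49876599 0.30054494 0.26911416] [-3.14129469e+00 -5.30370673e-04 -2.93597138e+00]
[[251.70408227 172.71337917]] [[251.6668638  198.99231209]]
[[251.5955527  198.49643383]]
```

View pics/v7.png

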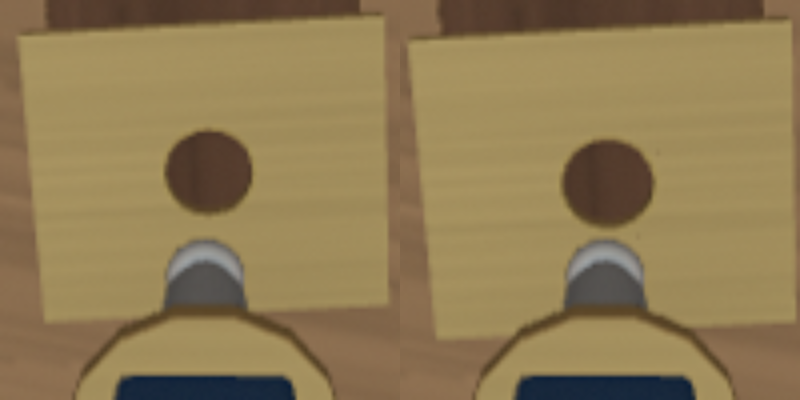

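The stylus sits in the jaws exactly as it did before the pass; the ball is at (204,262) in both crops. Lowering it.

```bash
python3 -m inch '[[0,0,0,0.0004,0.0004,-0.02,0],[0,0,0,0.0004,0.0004,-0.045,0],[0,0,0,0.0004,0.0004,-0.06,0],[0,0,0,0.0004,0.0004,-0.068,0],[0,0,0,0.0004,0.0004,-0.068,0],[0,0,0,0.0004,0.0004,-0.068,0]]'; python3 -m inch '[[0,0,0,0,0,-0.003,0],[0,0,0,0,0,-0.006,0],[0,0,0,0,0,-0.009,0],[0,0,0,0,0,-0.012,0],[0,0,0,0,0,-0.014,0],[0,0,0,0,0,-0.014,0]]'
```

```text
clock: 14.9
position: [0.4995, 0.3013, 0.2019]
tool_rot: [-3.142, 0.0, -2.936]
ft_force: [-0.2, 0.1, -0.4]
opening: 0.0205
finger_force: 99.1
clock: 15.4
position: [0.499, 0.3017, 0.1867]
tool_rot: [-3.141, -0.001, -2.935]
ft_force: [-0.1, 0.2, -0.8]
opening: 0.0211
finger_force: 99.1
```

```bash
python3 -m inch '[[0,0,0,0,-0.0007,-0.006,0],[0,0,0,0,-0.0007,-0.014,0],[0,0,0,0,-0.0007,-0.022,0],[0,0,0,0,-0.0007,-0.03,0],[0,0,0,0,-0.0007,-0.038,0],[0,0,0,0,-0.0007,-0.046,0],[0,0,0,0,-0.0007,-0.053,0],[0,0,0,0,-0.0007,-0.058,0],[0,0,0,0,-0.0007,-0.059,0],[0,0,0,0,-0.0007,-0.059,0]]'
```

```text
clock: 16.23
position: [0.4991, 0.301, 0.1279]
tool_rot: [-3.141, -0.0, -2.936]
ft_force: [0.2, 0.1, -1.5]
opening: 0.0209
finger_force: 99.1
```

```bash
python3 -m inch '[[0,0,0,0,0,-0.001,0],[0,0,0,0,0,-0.002,0],[0,0,0,0,0,-0.0028,0],[0,0,0,0,0,-0.0028,0],[0,0,0,0,0,-0.0028,0]]'
```

```text
clock: 16.65
position: [0.4992, 0.301, 0.1255]
tool_rot: [-3.141, 0.0, -2.936]
ft_force: [0.3, -0.7, -2.5]
opening: 0.021
finger_force: 99.1
```

```bash
python3 -m inch '[[0,0,0,0,0,-0.0005,0],[0,0,0,0,0,-0.001,0],[0,0,0,0,0,-0.001,0]]'
```

```text
clock: 16.9
position: [0.4992, 0.301, 0.1248]
tool_rot: [-3.142, 0.0, -2.936]
ft_force: [-2.2, -0.1, 4.1]
opening: 0.0207
finger_force: 100.1
```

The collar has landed. Releasing, then retreating straight up.

```bash
python3 -m inch '[[0,0,0,0,0,0,60],[0,0,0,0,0,0,60],[0,0,0,0,0,0,60],[0,0,0,0,0,0,60],[0,0,0,0,0,0,60],[0,0,0,0,0,0,60],[0,0,0,0,0,0.02,60],[0,0,0,0,0,0.04,60],[0,0,0,0,0,0.07,60],[0,0,0,0,0,0.1,60],[0,0,0,0,0,0.12,60],[0,0,0,0,0,0.15,60],[0,0,0,0,0,0.15,60],[0,0,0,0,0,0.15,60],[0,0,0,0,0,0.15,60]]'; python3 - <<'E'
from m import *
w=read_camera('wrist')[:,:,::-1];s=read_camera('side')[:,:,::-1];t=read_camera('top')[:,:,::-1];cv2.imwrite('pics/w8.png',w)
f=lambda a,sz:cv2.resize(a,sz,interpolation=cv2.INTER_CUBIC)
cv2.imwrite('pics/v8.png',np.vstack([np.hstack([f(w,(400,300)),f(s[125:200,130:230],(400,300))]),np.hstack([f(s,(400,300)),f(t,(400,300))])]))
E
```

```text
clock: 18.15
position: [0.499, 0.301, 0.2738]
tool_rot: [-3.141, -0.001, -2.935]
ft_force: [0.5, -0.8, 0.0]
opening: 0.0515
finger_force: 0.0
```

View pics/v8.png

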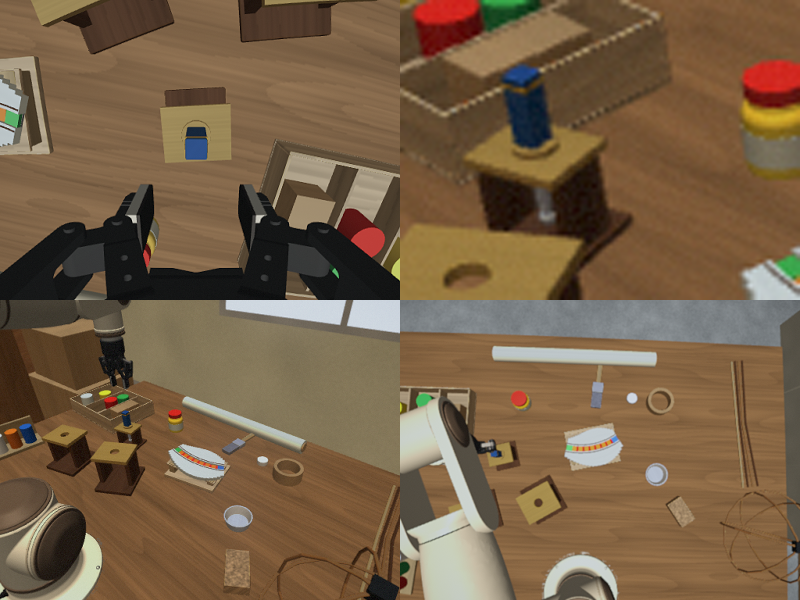

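The stylus hangs upright on its collar in the stand, at (527,105) in the side crop. The other objects haven't moved and the gripper is clear.

```bash
python3 -c "
from workcell import *
print(hand_in())"
```

```text
the job is handed in; nothing more can be done
None
```

I ran the seam in one pass and all seven tabs look fully home in the camera check; the highest force I read was about 22 N, though I only had readings between short moves. The stylus is back upright on its collar in its stand, the other things are where they were, and the job was handed in at about 18 s.

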